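Scan the rim and hold the balancer's measuring arm on the mark

ROBOT

A 6-joint arm with a two-finger parallel gripper is mounted at the origin on a cart in front of the work surface, level with it; the furniture and walls round the work are solid. World frame = base frame: x ahead of the robot, y to its left, z up, the work surface at z = 0. Lengths are in m, angles in rad, forces in N, time in s.
With the tool pointing down it reaches from about 0.275 to 0.825 m from the base axis. Payload 5.2 kg.
Tool frame: the origin (TCP) lies at the very end of the fingers, on their centre line; the grasp point (between the pads) lies manip.grip_point_offset behind it (manip.grip_point_offset is the distance from the TCP to the grasp point, in m); z points along the fingers, y is the line along which they close (so a half turn about z gives the same grasp; the last joint's range is limited). The gripper opens to 93 mm and grips with 3 to 60 N. Pads are 15 mm wide; open, the fingers measure 128 mm over their backs; the gripper's body (75 mm by 188 mm) begins 65 mm behind the grasp point.
Start: joints at [1.113, 0.259, 1.535, -0, 1.348, -0.203], TCP at [0.139, 0.532, 0.219] pointing down, gripper open.
Joint ranges: [-3.14, 3.14], [-0.91, 2.08], [0.19, 2.58], [-1.22, 4.36], [0.22, 2.71], [-3.12, 3.12]. Speed limits (rad/s): [2.57, 2.57, 3.14, 3.14, 3.14, 3.14].

INTERFACE

Orientations are given as a rotation vector (axis times angle).
In Python, from bench import manip gives the robot as it stands. Calls block until the motion is done:
- manip.movep(position, orientation): joint-space move of the TCP to a pose.
- manip.movel(position, rot=None, feed=0.15): straight line of the TCP; rot=None keeps the orientation; feed is the mean speed in m/s.
- manip.goto_joints(angles): joint-space move.
- manip.set_gripper(opening, f_grip=None): finger opening in m; f_grip is the grip in N (None keeps the last); returns when the fingers have stopped.
- manip.sleep(seconds).
- manip.solve_ik(position, orientation): joint angles nearest the present ones, or None.
- manip.capture(name): name is "side" or "top" or "wrist"; returns (picture, depth): 384x512x3 uint8, red, green, blue; 384x512 float32, m along the optical axis (not along the pixel's ray), 0 where there is no reading.
- manip.camera_info(name): a dict with "fx", "fy", "cx", "cy" (pixels), "rvec" (rotation vector, rad) and "tvec" (3), from world to camera coordinates, as OpenCV has them; the wrist camera has in their place "mount" (4x4, takes a point from camera to tool coordinates, whose origin is the TCP and whose axes are the flange's). Camera axes: x right, y down, z forward; pixel columns grow to the right and rows downward; lengths in m; the calibration is good to about 2 mm. A picture is of the moment at which its call begins: read the wrist's pose just before it. camera_info takes no time and is no camera call.
A pose or a line that the arm cannot do raises manip.PlanningError and nothing moves.
- manip.close_job(): hands the job in; it is judged then, once.
Readings, each from a call of its own:
- manip.get_time(): time.
- manip.get_qpos(): joint angles.
- manip.get_joint_velocities(): joint speeds.
- manip.get_joint_torque(): joint torques, N m.
- manip.get_ee_pos(): TCP position.
- manip.get_orientation(): TCP orientation.
- manip.get_force(): force on the tool from outside, world axes, zero at the start.
- manip.get_ft_torque(): the same for the moment, N m.
- manip.get_opening(): finger opening in m.
- manip.get_finger_force(): force on a finger pad.
Only numpy, scipy, OpenCV 4.12 (cv2) and the standard library are available. Lean on these libraries where they do the work, as an engineer would, in place of code of your own. Each camera call takes 0.05 s, during which the arm holds its last target. There are 200 camera calls.

TASK

Take the hand scanner from its cradle, hold it steady for a good second squarely in front of the barcode label on the rim, about 6 cm off, and lay it back in its cradle. Then take the black knob of the balancer's sprung measuring arm, pull the arm out until its red pointer stands right over the yellow crayon mark on the rim's edge, and finish while still gripping the knob and holding it there, for the spring draws it back if you let go. Do not disturb the pliers, the crayon or the pack of weights lying about.

Things in the scene. Friction and masses are not known exactly. Their poses are not given: they have to be found in the camera images.
- scanner: orange barcode scanner with a black head, loose, about 140 g, lying level in its cradle. Origin: centre of its grip, on its long axis; +x points along it out of the dark red window; +z up, where a grey button is. Grip 30 mm wide (y), 26 high, x = -85 to +34 mm; head 42 wide, 32 high. Grip it across the 30 mm at the origin. It is always on and reads by itself.
- scanner_window (a point): centre of the scanner's window, 62 mm ahead of the scanner's origin; same axes as the scanner
- cradle_seat (a point): where the scanner's origin belongs when it rests in its cradle, 43 mm above the work surface; the scanner's axes then lie as this point's
- cradle: fixed grey cradle, axes as the seat's, origin on the work surface below it: plate 165 x 70 x 8 mm, U-saddles 58 mm behind and 48 mm ahead of the seat, open upward, with 3 mm play beside the scanner; their cheeks end 3 mm below the scanner's axis. A stop stands 4 mm behind its tail. Between the saddles fingers may reach down to 15 mm above the work surface.
- label (a point): centre of the white barcode label (46 mm wide, 36 high) on the front of the rim's barrel, 105 mm above the work surface. +x points level into the rim, square to the label (a scanner aimed squarely has its +x along it); +y level along the axle towards the balancer's cabinet; z up
- rim: bare dark grey wheel rim, fixed on the balancer's shaft; origin at its centre, axes as the label's. Flanges 176 mm in diameter, 110 mm apart over all; the barrel between them, with the label, is 136 mm in diameter
- crayon_mark (a point): middle of the yellow crayon mark (43 mm long) on top of the rim's edge lip (5 mm thick) nearest the balancer's cabinet, 193 mm above the work surface; axes as the label's
- pointer_tip (a point): lower tip of the red pointer (a plate 3 mm thick, 40 mm wide across the axle, tapering down) under the end of the measuring arm, 203.5 mm above the work surface, so 10 mm higher than the mark; it moves with the arm straight along the axle, in the upright plane of the mark. Axes as the label's: the arm pulls out along -y, away from the cabinet
- gauge_knob (a point): centre of the upright black knob of the measuring arm, right above the pointer, 268 mm above the work surface: 23 mm in diameter, gripping part 250 to 286 mm high, top at 290. Axes as the label's. With the arm home, the spring housing ends 31 mm behind the knob's axis and its top is 251 mm high; else the knob is free all round
- gauge (a joint): how far the measuring arm is pulled out, m: 0 home, 0.14 at its end stop. Its spring draws it home with about 4 N at 0 and 35 N/m more (8 N at 0.11); friction 0.4 N. The mark lies 40 to 105 mm from home
- weight_pliers: red-handled pliers, 65 x 162 x 18 mm, loose; origin under the middle. To be left alone.
- tyre_crayon: yellow crayon, 14 x 60 x 13 mm, loose; origin under the middle. To be left alone.
- weight_strip_pack: grey block of balance weights, 36 x 70 x 22 mm, loose; origin under the middle. To be left alone.

How it is judged:
On the way, in this order (a step that is already met when the one before it is completed fails the run):
1. the scanner is held in the fingers, steady, square to the label (within 15 degrees), its window 35 to 95 mm off and its axis through the label within 16 mm of the centre, for 1 s (contact force between the fingers and scanner above 0.5 N and x of label in the frame of scanner_window between 0.035 and 0.095 m and y of label in the frame of scanner_window between -0.016 and 0.016 m and z of label in the frame of scanner_window between -0.016 and 0.016 m and angle between the x axis of scanner_window and the x axis of label, either way round below 0.26 rad and linear speed of scanner below 0.03 m/s), for 1 s.
2. the scanner lies back in its cradle, released (distance between scanner and cradle_seat below 0.015 m and z of scanner in the frame of cradle_seat below 0.005 m and angle between the x axis of scanner and the x axis of cradle_seat, either way round below 0.12 rad and angle between scanner's own z axis and vertical below 0.15 rad and contact force between the arm and scanner below 0.1 N and linear speed of scanner below 0.02 m/s), for 0.2 s.
At the end, for the whole second after the job is handed in: the pointer stands over the crayon mark within 4 mm along the axle and at rest, the fingers still hold the measuring arm (more than 1 N), and the scanner lies in its cradle (origin within 15 mm of the seat, not more than 5 mm high, aligned within 7 degrees), at rest and untouched (all of step 2 and y of pointer_tip in the frame of crayon_mark between -0.004 and 0.004 m and velocity of joint gauge between -0.01 and 0.01 m/s and contact force between the fingers and gauge above 1 N); the arm keeps its last pose, push and grip.
It fails at once if the pliers, the crayon or the pack of weights is shifted by more than 30 mm (distance of any of weight_pliers, tyre_crayon, weight_strip_pack from where it was at the start of the episode above 0.03 m).
It also fails if it takes over 61 s, if anything falls off the work surface, if the arm or the gripper's body presses on something with over 40 N, if the wrist force passes 120 N, or if a joint passes its speed limit or range.

## Working session

There is one attempt and no reset: what is moved stays moved. The work goes in short steps, each a Python script; the robot and the scene stay as the last script left them, time stands still between calls to the robot, and variables do not carry over. Pictures are saved under pics/ and viewed, at most 13 in all, crops included, and the job is handed in when it is done.

```bash
mkdir -p pics; ls; cat > h.py <<'E'
import numpy as np, cv2
from scipy.spatial.transform import Rotation as R
from bench import manip as m
def cam(n):
    i=m.camera_info(n);K=np.array([[i['fx'],0,i['cx']],[0,i['fy'],i['cy']],[0,0,1.]])
    if 'mount' in i:
        T=np.eye(4);T[:3,:3]=R.from_rotvec(m.get_orientation()).as_matrix();T[:3,3]=m.get_ee_pos()
        T=T@np.array(i['mount']);return K,T[:3,:3],T[:3,3]
    Rw=R.from_rotvec(np.ravel(i['rvec'])).as_matrix();return K,Rw.T,-Rw.T@np.ravel(i['tvec'])
def shot(n,f=None):
    c=cam(n);p,d=m.capture(n)
    if f: cv2.imwrite(f'pics/{f}.png',p[:,:,::-1]);np.savez(f'pics/{f}.npz',p=p,d=d,K=c[0],R=c[1],t=c[2])
    return p,d,c
def load(f):
    z=np.load(f'pics/{f}.npz');return z['p'],z['d'],(z['K'],z['R'],z['t'])
def ray(c,uv):
    uv=np.atleast_2d(uv).astype(float);v=np.c_[uv,np.ones(len(uv))]@np.linalg.inv(c[0]).T@c[1].T
    return c[2],v
def plane(c,uv,z):
    o,v=ray(c,uv);return o+v*((z-o[2])/v[:,2])[:,None]
def pts(c,d):
    vv,uu=np.mgrid[:d.shape[0],:d.shape[1]];o,v=ray(c,np.c_[uu.ravel(),vv.ravel()])
    return (o+v*d.ravel()[:,None]).reshape(d.shape+(3,))
E
python3 - <<'E'
from h import *
for n in('side','top','wrist'):
    c=shot(n,n+'0')[2];print(n,c[2].round(3),c[1][:,2].round(3))
print(m.grip_point_offset)
a=[cv2.imread(f'pics/{n}0.png') for n in('side','top')]
E
```

```text
bench.py
pics
side [0.417 0.812 0.934] [ 0.115 -0.76  -0.639]
top [ 0.317 -0.068  1.541] [ 0.158 -0.002 -0.987]
wrist [0.073 0.55  0.383] [ 0.235 -0.062 -0.97 ]
0.0188
```

View pics/top0.png

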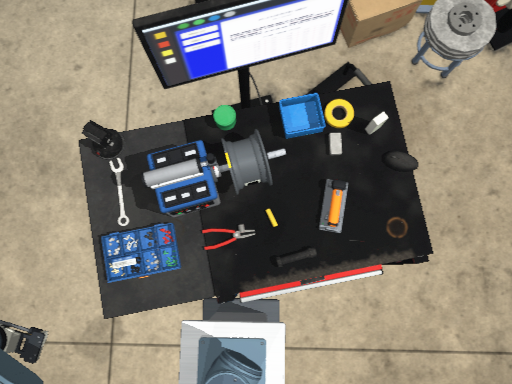

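View pics/side0.png

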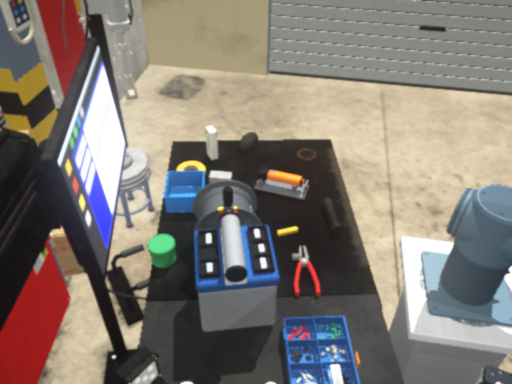

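The top view shows the scanner (orange) at about (336,206) with its head upward at (340,186), the rim at (245,160), the yellow mark at (228,160), the silver housing at (175,173), the crayon at (271,217) and the pliers at (230,237). The side view shows the scanner at (285,178) and the measuring arm at (232,240).

```bash
python3 - <<'E'
from h import *
for n in('top','side'):
    p,d,c=load(n+'0');P=pts(c,d);h=cv2.cvtColor(p,cv2.COLOR_RGB2HSV).astype(int);H,S,V=h[...,0],h[...,1],h[...,2]
    print(n)
    for nm,k in dict(orange=(H>=5)&(H<=18)&(S>170)&(V>120),yellow=(H>=20)&(H<=32)&(S>150)&(V>120),red=((H<4)|(H>176))&(S>150)&(V>80)).items():
        k=cv2.morphologyEx(k.astype('u1'),cv2.MORPH_CLOSE,np.ones((3,3)))
        N,L,st,ce=cv2.connectedComponentsWithStats(k)
        for i in range(1,N):
            if st[i,4]<4: continue
            q=P[L==i];q=q[d[L==i]>0]
            if len(q)==0: continue
            mm=np.median(q,0)
            if not(0<mm[0]<.9 and abs(mm[1])<.6): continue
            s=np.percentile(q,[3,97],axis=0);e=np.linalg.eigh(np.cov(q[:,:2].T))[1][:,1] if len(q)>3 else 0
            print(nm,ce[i].round(1),st[i,4],q.mean(0).round(3),s.round(3).tolist(),np.round(e,3))
    # heights of points in region of rim
p,d,c=load('top0');P=pts(c,d)
k=(abs(P[...,0]-.55)<.25)&(abs(P[...,1])<.4)
for r in [(150,155),(160,165),(170,175)]:
    for col in range(200,280,4): print(r[0],col,P[r[0],col].round(3),p[r[0],col])
im=cv2.hconcat([cv2.resize(cv2.imread('pics/top0.png')[120:220,135:295],None,fx=5,fy=5,interpolation=cv2.INTER_CUBIC)]);cv2.imwrite('pics/tc.png',im)
a=cv2.resize(cv2.imread('pics/side0.png')[160:300,170:330],None,fx=4,fy=4,interpolation=cv2.INTER_CUBIC);cv2.imwrite('pics/sc.png',a)
E
```

```text
top
orange [163.5  43.8] 31 [0.881 0.186 0.356] [[0.877, 0.177, 0.347], [0.884, 0.195, 0.366]] [-0.25   0.968]
orange [333.9 207.8] 211 [ 0.504 -0.303  0.052] [[0.451, -0.323, 0.041], [0.558, -0.29, 0.06]] [-0.993  0.118]
yellow [159.8  35. ] 59 [0.883 0.186 0.401] [[0.879, 0.175, 0.387], [0.888, 0.198, 0.414]] [-0.272  0.962]
yellow [167.1  52.4] 44 [0.878 0.184 0.311] [[0.875, 0.173, 0.298], [0.882, 0.195, 0.323]] [-0.261  0.965]
yellow [338.9 113. ] 481 [ 0.819 -0.325  0.018] [[0.776, -0.368, 0.007], [0.862, -0.283, 0.025]] [-0.999  0.034]
yellow [227.5 159.6] 43 [0.631 0.025 0.126] [[0.598, 0.013, -0.005], [0.676, 0.042, 0.196]] [-0.937 -0.351]
yellow [271.3 217.2] 98 [ 0.474 -0.113  0.009] [[0.449, -0.128, -0.005], [0.499, -0.098, 0.018]] [-0.89  -0.455]
red [205.4 205. ] 11 [0.494 0.086 0.115] [[0.492, 0.079, 0.097], [0.496, 0.093, 0.135]] [-0.236  0.972]
red [166.3 235.3] 62 [0.409 0.215 0.01 ] [[0.39, 0.202, -0.0], [0.428, 0.23, 0.021]] [-0.953 -0.302]
red [217.6 230.2] 114 [0.428 0.055 0.014] [[0.422, 0.006, 0.002], [0.436, 0.101, 0.021]] [-0.007  1.   ]
red [219.5 244.1] 12
[... 3756 characters left out ...]
4 110 115]
170 216 [0.599 0.058 0.121] [249 250 250]
170 220 [0.601 0.047 0.113] [101 105 106]
170 224 [0.601 0.035 0.114] [106 110 112]
170 228 [0.604 0.024 0.099] [51 52 52]
170 232 [0.586 0.007 0.19 ] [ 95  99 103]
170 236 [ 0.59  -0.004  0.176] [117 123 127]
170 240 [ 0.592 -0.015  0.166] [105 112 116]
170 244 [ 0.593 -0.026  0.162] [106 112 116]
170 248 [ 0.593 -0.038  0.163] [104 110 114]
170 252 [ 0.594 -0.05   0.16 ] [104 110 113]
170 256 [ 0.594 -0.061  0.159] [102 107 111]
170 260 [ 0.596 -0.073  0.154] [84 89 93]
170 264 [ 0.594 -0.084  0.164] [ 94 100 103]
170 268 [ 0.593 -0.096  0.17 ] [89 94 96]
170 272 [ 0.628 -0.112 -0.001] [30 30 30]
170 276 [ 0.628 -0.125 -0.   ] [30 31 31]
```

View pics/tc.png

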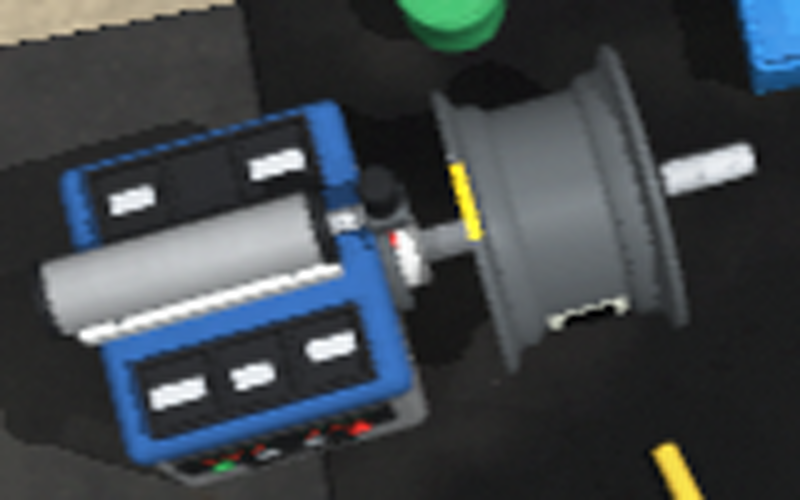

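View pics/sc.png

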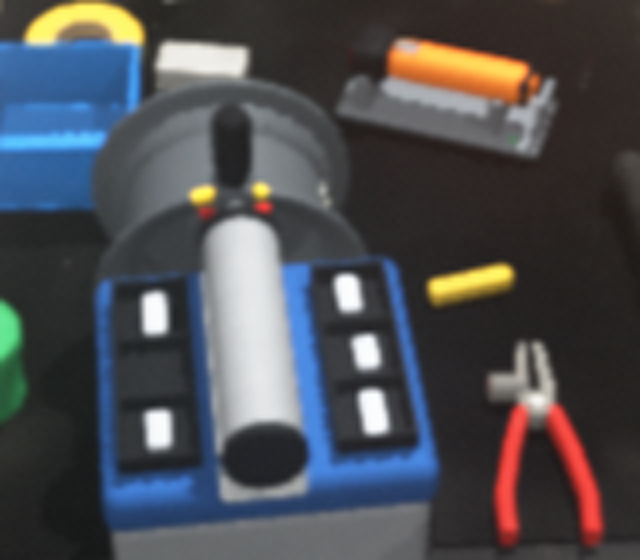

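The top crop shows the axle tilted about 9°, the knob at crop (380,190) and the yellow mark at (467,200). The label's top edge is at (588,313). In the side crop the red pointer's shoulders flank the dark knob, and the scanner's head points away from the robot. Next I take closer wrist views.

```bash
cat >> h.py <<'E'
def rot(yaw,pitch=0):
    # tool down; camera on robot side; pitch tilts the view forward
    A=np.array([[1,0,0],[0,-1,0],[0,0,-1.]])
    return R.from_euler('z',yaw)*R.from_euler('y',-pitch)*R.from_matrix(A)
E
python3 - <<'E'
from h import *
print(R.from_rotvec(m.get_orientation()).as_matrix().round(2).tolist(), m.camera_info('wrist'))
A=R.from_rotvec(m.get_orientation()).as_matrix()
import h
M=np.array(m.camera_info('wrist')['mount'])
# tool direction toward which camera sits
print(M[:3,3].round(3),M[:3,2].round(3))
def tryp(p,r):
    for extra in(0,np.pi,np.pi/2,-np.pi/2):
        q=m.solve_ik(p,(r*R.from_euler('z',extra)).as_rotvec()); print(extra,None if q is None else np.round(q,2))
tryp([.36,.03,.42],rot(.16,.5));tryp([.50,-.303,.22],rot(-.118))
tryp([.6,.06,.25],rot(.16))
E
```

```text
[[-0.97, 0.25, -0.0], [0.25, 0.97, -0.0], [0.0, -0.0, -1.0]] {'fx': 295.48422508231243, 'fy': 295.48422508231243, 'cx': 249.6539607475047, 'cy': 196.894592816439, 'mount': array([[-5.76197810e-05, -9.69830234e-01, -2.43781284e-01,
         6.75367819e-02],
       [ 9.99999923e-01, -1.50451259e-04,  3.62178758e-04,
         8.58967976e-04],
       [-3.87929111e-04, -2.43781245e-01,  9.69830168e-01,
        -1.64844237e-01],
       [ 0.00000000e+00,  0.00000000e+00,  0.00000000e+00,
         1.00000000e+00]])}
[ 0.068  0.001 -0.165] [-0.244  0.     0.97 ]
0 [-0.63 -0.54  1.83  0.35  1.49  0.82]
3.141592653589793 [-0.63 -0.54  1.83  0.35  1.49 -2.32]
1.5707963267948966 [-0.63 -0.54  1.83  0.35  1.49  2.39]
-1.5707963267948966 [-0.63 -0.54  1.83  0.35  1.49 -0.75]
0 [-0.74  0.32  1.45 -0.    1.37  0.95]
3.141592653589793 [-0.74  0.32  1.45  0.    1.37 -2.19]
1.5707963267948966 [-0.74  0.32  1.45  0.    1.37  2.52]
-1.5707963267948966 [-0.74  0.32  1.45  0.    1.37 -0.62]
0 [-0.09  0.34  1.35  0.    1.45  1.33]
3.141592653589793 [-0.09  0.34  1.35  0.    1.45 -1.82]
1.5707963267948966 [-0.09  0.34  1.35  0.    1.45  2.9 ]
-1.5707963267948966 [-0.09  0.34  1.35 -0.    1.45 -0.25]
```

```bash
sed -i 's/\*R.from_matrix(A)/*R.from_matrix(A)*R.from_euler("z",np.pi)/' h.py
python3 - <<'E'
from h import *
p=m.get_ee_pos();m.movel([p[0],p[1],.4],feed=.3)
m.movep([.36,.03,.42],rot(.16,.5).as_rotvec());print(m.get_time());shot('wrist','w1')
m.movep([.47,-.303,.22],rot(-.118).as_rotvec());print(m.get_time());shot('wrist','w2')
E
```

```text
2.8833
4.4333
```

View pics/w1.png

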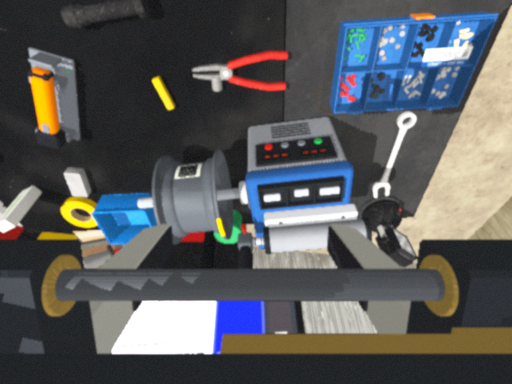

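View pics/w2.png

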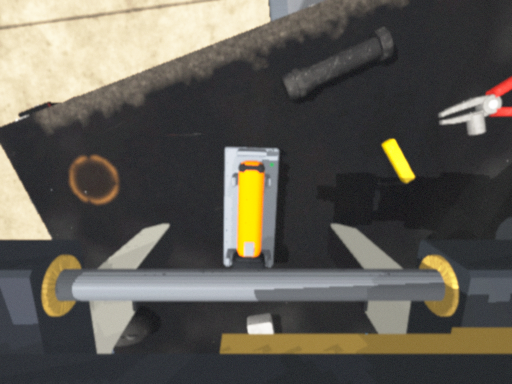

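w1 shows the label at (188,171), the yellow mark at (221,228), and the cabinet. The knob, near (245,240), is half hidden by the gripper. w2 shows the scanner squarely in its cradle at (250,208), with the head at the bottom.

```bash
python3 - <<'E'
from h import *
p,d,c=load('w2');h=cv2.cvtColor(p,cv2.COLOR_RGB2HSV).astype(int);H,S,V=h[...,0],h[...,1],h[...,2]
k=((H>=5)&(H<=30)&(S>150)&(V>120));k[:,:200]=0;k[:,300:]=0;k[265:]=0
v,u=np.nonzero(k);print('orange px',u.min(),u.max(),v.min(),v.max())
# row-wise middles, mid-grip rows
rows=range(178,238);mid=np.array([[np.nonzero(k[r])[0].mean(),r] for r in rows]);w=np.array([k[r].sum() for r in rows])
q=plane(c,mid,.050);f=np.polyfit(q[:,0],q[:,1],1);print('scanner yaw',np.arctan(f[0]),'y(x)',f, q[0],q[-1],'w',w.min(),w.max())
ends=plane(c,[[mid[0,0],v.min()],[mid[-1,0],v.max()]],.056);print('ends',ends.round(4))
P=pts(c,d);print('depth top',np.median(P[k][:,2]),P[k].mean(0))
# cradle plate: grey points z .004-.02
g=(abs(P[...,2]-.008)<.005)&(P[...,0]>.35)&(P[...,0]<.62)&(abs(P[...,1]+.305)<.07)&(V>60)&(S<80)&(np.arange(384)[:,None]<265)
q=P[g][:,:2].astype('f4');print('plate',cv2.minAreaRect(q),len(q))
p,d,c=load('w1');P=pts(c,d);h=cv2.cvtColor(p,cv2.COLOR_RGB2HSV).astype(int);H,S,V=h[...,0],h[...,1],h[...,2]
k=np.zeros(H.shape,'u1');s=np.s_[155:185,165:212];k[s]=((V>170)&(S<60))[s]
k=cv2.morphologyEx(k,cv2.MORPH_CLOSE,np.ones((5,5)))
N,L,st,ce=cv2.connectedComponentsWithStats(k);i=1+st[1:,4].argmax();print('label',st[i],ce[i])
rr=cv2.minAreaRect(np.argwhere(L==i)[:,::-1].astype('f4'));print(rr,cv2.boxPoints(rr).round(1).tolist())
q=P[(L==i)&(d>0)];print('label depth mean',q.mean(0),np.percentile(q,[2,98],axis=0).round(3).tolist())
k=(H>=20)&(H<=33)&(S>150)&(V>120);k[:,:205]=0;k[:,235:]=0;k[:210]=0;k[245:]=0
v,u=np.nonzero(k);q=plane(c,np.c_[u,v],.193);e=np.linalg.eigh(np.cov(q[:,:2].T))[1][:,1];print('mark',len(u),q.mean(0),np.percentile(q,[2,98],axis=0).round(4).tolist(),e)
p,d,c=load('top0');h=cv2.cvtColor(p,cv2.COLOR_RGB2HSV).astype(int);H,S,V=h[...,0],h[...,1],h[...,2]
k=(H>=20)&(H<=33)&(S>130)&(V>100);k[:,:222]=0;k[:,236:]=0;k[:145]=0;k[175:]=0
v,u=np.nonzero(k);q=plane(c,np.c_[u,v],.193);e=np.linalg.eigh(np.cov(q[:,:2].T))[1][:,1];print('mark top',len(u),q.mean(0),np.ptp(q,axis=0),e)
P=pts(c,d);g=(abs(P[...,2]-.18)<.012)&(H>95)&(H<125)&(S>120)&(P[...,1]>.05)&(P[...,1]<.3)
print('cabinet',cv2.minAreaRect(P[g][:,:2].astype('f4')),g.sum())
g=(P[...,2]>.262)&(P[...,2]<.32)&(P[...,0]>.5)&(P[...,0]<.68)&(abs(P[...,1])<.12)
v,u=np.nonzero(g);q=plane(c,np.c_[u,v],.29);print('knob',len(u),q.mean(0),np.ptp(q,axis=0),P[g].mean(0))
print('knob disc', plane(c,[[135+380/5,120+187/5]],.29))
im=cv2.resize(cv2.imread('pics/w1.png')[140:250,130:290],None,fx=5,fy=5,interpolation=cv2.INTER_CUBIC);cv2.imwrite('pics/w1c.png',im)
E
```

```text
orange px 237 263 161 257
scanner yaw -0.1443549867194396 y(x) [-0.14536612 -0.2319011 ] [ 0.46541714 -0.30008065  0.05      ] [ 0.53749625 -0.30974951  0.05      ] w 24 26
ends [[ 0.4452 -0.2977  0.056 ]
 [ 0.5609 -0.3125  0.056 ]]
depth top 0.05375207157131867 [ 0.49983696 -0.30467601  0.0545593 ]
plate ((0.5149217247962952, -0.3071725368499756), (0.06996306777000427, 0.16378767788410187), 81.46981811523438) 2757
label [174 165  27  14 103] [187.14563107 173.24271845]
((187.06968688964844, 171.73146057128906), (11.140069007873535, 27.020593643188477), 84.5596694946289) [[173.10000610351562, 167.5], [200.0, 164.89999389648438], [201.0, 176.0], [174.10000610351562, 178.60000610351562]]
label depth mean [ 0.56571099 -0.04909404  0.11373609] [[0.558, -0.071, 0.093], [0.574, -0.027, 0.123]]
mark 92 [0.60995438 0.0213845  0.193     ] [[0.5885, 0.0137, 0.193], [0.6311, 0.0304, 0.193]] [-0.95901091 -0.28336914]
mark top 49 [0.61543683 0.01960495 0.193     ] [0.04033314 0.01827014 0.        ] [-0.94727708 -0.32041556]
cabinet ((0.6883586645126343, 0.15150927007198334), (0.44957679510116577, 0.2023235261440277), 0.06489246338605881) 1204
knob 74 [0.59855191 0.05882615 0.29      ] [0.02699682 0.02394812 0.        ] [0.5997944  0.05938732 0.2843557 ]
knob disc [[0.59885358 0.05734675 0.29      ]]
```

View pics/w1c.png

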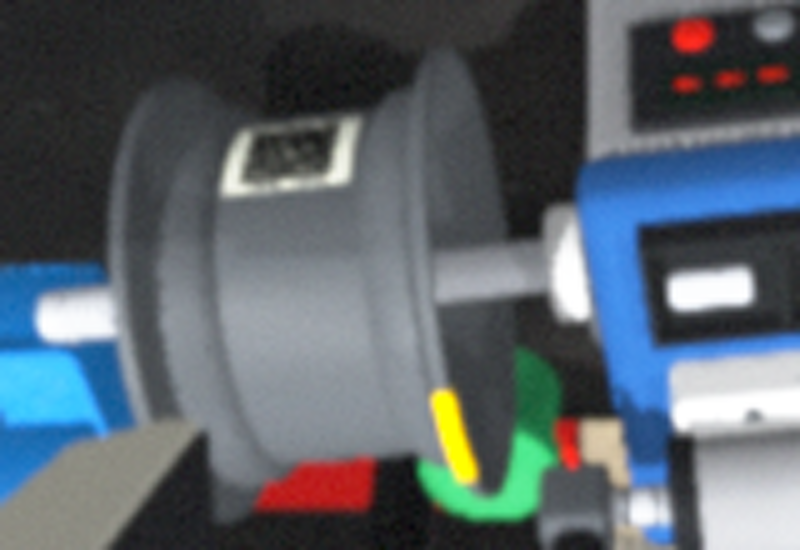

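The crop shows the label corners at about (240,128), (362,115), (222,195) and (350,182), the mark from (440,395) to (468,478), and the knob top at (575,500). The flanges and housing slope at about 0.28, so my first yaw guess was low, and I'll compute it properly.

```bash
python3 - <<'E'
from h import *
p,d,c=load('w1')
cr=np.array([[240,128],[362,115],[222,195],[350,182]])/5+[130-.4,140-.4]
lo=plane(c,cr[:2],.087);hi=plane(c,cr[2:],.123)
for q in(lo,hi):
    e=q[0]-q[1];e*=np.sign(-e[1]);print('label edge',q.mean(0).round(4),np.hypot(*e[:2]).round(4),'yaw',np.arctan2(e[0],-e[1]).round(3))
p,d,c=load('top0');P=pts(c,d);h=cv2.cvtColor(p,cv2.COLOR_RGB2HSV).astype(int)
g=(P[...,2]>.215)&(P[...,0]>.5)&(P[...,0]<.7)&(P[...,1]>.07)&(P[...,1]<.35)
q=P[g];q=q[:,:2];e=np.linalg.eigh(np.cov(q.T))[1][:,1];e*=np.sign(-e[1]);print('housing',len(q),q.mean(0),np.ptp(q,axis=0),'yaw',np.arctan2(e[0],-e[1]))
r=cv2.minAreaRect(q.astype('f4'));print(r)
# rim: per image row, flange outer edges by depth
g=(P[...,2]>.06)&(P[...,0]>.45)&(P[...,0]<.75)&(P[...,1]>-.14)&(P[...,1]<.06)&(h[...,2]>45)
for r in range(134,192,4):
    u=np.nonzero(g[r])[0]
    if len(u): print(r,u.min(),u.max(),P[r,u.min()].round(3),P[r,u.max()].round(3))
E
```

```text
label edge [ 0.5646 -0.0482  0.087 ] 0.0466 yaw 0.288
label edge [ 0.5674 -0.0481  0.123 ] 0.0467 yaw 0.287
housing 974 [0.56669558 0.16326221] [0.08744064 0.18061195] yaw 0.3025019142725888
((0.570985734462738, 0.1580473631620407), (0.04342878609895706, 0.1847933679819107), 16.933515548706055)
134 253 259 [ 0.71  -0.049  0.127] [ 0.698 -0.067  0.172]
138 222 261 [0.693 0.043 0.136] [ 0.684 -0.073  0.182]
142 223 262 [0.674 0.037 0.165] [ 0.67  -0.076  0.19 ]
146 224 263 [0.658 0.032 0.18 ] [ 0.657 -0.079  0.197]
150 225 282 [0.644 0.029 0.189] [ 0.666 -0.137  0.119]
154 211 282 [0.609 0.058 0.287] [ 0.656 -0.138  0.109]
158 210 271 [0.596 0.06  0.293] [ 0.643 -0.105  0.106]
162 214 268 [0.594 0.052 0.254] [ 0.614 -0.095  0.18 ]
166 213 269 [0.59  0.058 0.22 ] [ 0.603 -0.098  0.181]
170 216 269 [0.599 0.058 0.121] [ 0.593 -0.098  0.172]
174 215 270 [0.584 0.059 0.138] [ 0.583 -0.102  0.164]
178 215 271 [0.574 0.059 0.127] [ 0.574 -0.105  0.15 ]
182 213 272 [0.552 0.06  0.183] [ 0.567 -0.109  0.123]
186 213 243 [0.541 0.059 0.18 ] [ 0.554 -0.023  0.112]
190 213 238 [0.53  0.059 0.177] [ 0.54  -0.009  0.123]
```

```bash
cat > k.py <<'E'
import numpy as np
S=np.array([.5275,-.3088]);SY=-.147;LY=.29;L=np.array([.5637,-.0489])
X=np.array([np.cos(LY),np.sin(LY)]);Y=np.array([-np.sin(LY),np.cos(LY)])
E
python3 - <<'E'
from h import *;from k import *
r=rot(SY).as_rotvec();g=.0188
m.set_gripper(.08)
m.movep([*S,.15],r);m.movel([*S,.043-g],r,feed=.12)
m.set_gripper(0,25);print(m.get_time(),m.get_opening(),m.get_finger_force(),m.get_ee_pos(),m.get_force())
m.movel([*S,.17],r,feed=.15)
o=L-.122*X;b=o-.05*X;s=rot(LY).as_rotvec()
m.movep([*b,.17],s);m.movel([*b,.105-g],feed=.15);m.movel([*o,.105-g],feed=.1)
print(m.get_time(),m.get_ee_pos(),o,m.get_opening());shot('top','t2');shot('side','s2')
m.sleep(.5)
p,d,c=shot('wrist','w3')
a=[cv2.resize(cv2.imread(f'pics/{n}.png')[y:y+150,x:x+200],None,fx=2,fy=2) for n,x,y in(('t2',180,120),('s2',170,120),)]
cv2.imwrite('pics/c2.png',cv2.hconcat(a))
E
```

```text
7.45 0.029713522781382562 24.99846249818802 [ 0.52750578 -0.30883405  0.02416037] [-0.24277508 -0.17442536 -0.22905746]
10.9083 [ 0.4465236  -0.08355132  0.08618911] [ 0.44679425 -0.08378617] 0.029522260924806438
```

View pics/c2.png

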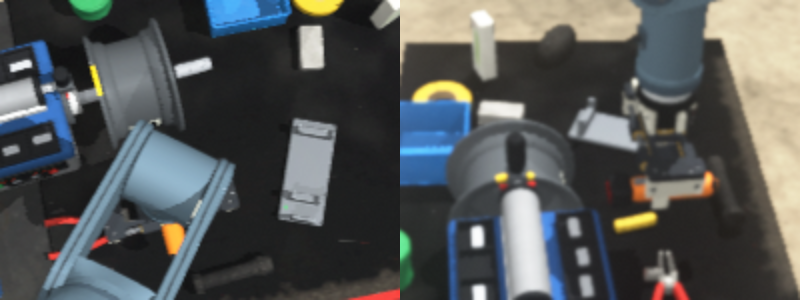

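View pics/w3.png

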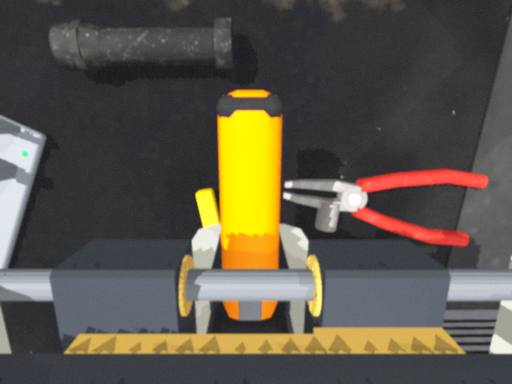

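The crops show the scanner held in front of the rim, aimed at it, with the cradle empty and nothing disturbed. w3 shows it centred in the fingers, its tail at (249,97). I'll check its pitch from the depth while the hold continues.

```bash
python3 - <<'E'
from h import *;from k import *
p,d,c=load('w3');P=pts(c,d)
for r in range(118,232,16): print(P[r,244:256].mean(0).round(4), end=' ')
q=P[118:232,244:256].reshape(-1,3);s=(q[:,:2]-(L-.122*X))@X;print('\npitch slope, z at origin',np.polyfit(s,q[:,2],1))
m.sleep(1.0)
print(m.get_time())
E
```

```text
[ 0.3804 -0.1027  0.1166] [ 0.387  -0.1007  0.1167] [ 0.3937 -0.0987  0.117 ] [ 0.4007 -0.0966  0.1168] [ 0.4078 -0.0945  0.1169] [ 0.4151 -0.0924  0.1171] [ 0.4227 -0.0901  0.1166] [ 0.4303 -0.0878  0.117 ] 
pitch slope, z at origin [-0.08555669  0.11396085]
12.5583
```

The scanner is level (z ≈ 0.117 all along) and on axis within 1 mm. I'll put it back.

```bash
python3 - <<'E'
from h import *;from k import *
r=rot(SY).as_rotvec();g=.0188
o=L-.122*X;b=o-.05*X
m.movel([*b,.105-g],feed=.15);m.movel([*b,.17],feed=.2)
m.movep([*S,.17],r);m.movel([*S,.075],r,feed=.15);m.movel([*S,.0250],feed=.04);print(m.get_force(),m.get_ee_pos())
m.set_gripper(.06);m.sleep(.2);m.movel([*S,.16],feed=.15);m.sleep(.3)
print(m.get_time());m.movep([*(S-[.05,0]),.22],r)
p,d,c=shot('wrist','w4');h=cv2.cvtColor(p,cv2.COLOR_RGB2HSV).astype(int);H,S_,V=h[...,0],h[...,1],h[...,2]
k=((H>=5)&(H<=30)&(S_>150)&(V>120));k[:,:200]=0;k[:,300:]=0;k[265:]=0
v,u=np.nonzero(k);vm=v.min()
mid=np.array([[np.nonzero(k[x])[0].mean(),x] for x in range(vm+17,min(v.max(),258)-5)]);q=plane(c,mid,.05);f=np.polyfit(q[:,0],q[:,1],1)
print('yaw',np.arctan(f[0]),'y at S',np.polyval(f,S[0]),'tail',plane(c,[[mid[0,0],vm]],.056),'(was .4452 -.2977)','z',np.median(pts(c,d)[k][:,2]),m.get_time())
E
```

```text
[ 0.48656604  0.71771658 -0.81116842] [ 0.5277044  -0.30899819  0.0253345 ]
19.0167
yaw -0.14407849298575454 y at S -0.30765700475666247 tail [[ 0.44594679 -0.29614855  0.056     ]] (was .4452 -.2977) z 0.05380369951617353 19.475
```

The scanner is back where it was, with the same pose within 1–2 mm and the same height. Next I take a close view over the knob and mark, measuring one relative to the other.

```bash
python3 - <<'E'
from h import *;from k import *
p=m.get_ee_pos();m.movel([p[0],p[1],.36],feed=.4)
t=np.array([.606,.04])+.035*X
m.movep([*t,.42],rot(LY).as_rotvec());print(m.get_time())
p,d,c=shot('wrist','w5');P=pts(c,d)
def F(q): return ((q[:,:2]-L)@np.c_[X,Y])
h=cv2.cvtColor(p,cv2.COLOR_RGB2HSV).astype(int);H,S,V=h[...,0],h[...,1],h[...,2]
near=(P[...,0]>.5)&(P[...,0]<.7)&(P[...,1]>-.15)&(P[...,1]<.15)
k=(H>=20)&(H<=33)&(S>150)&(V>120)&near&(P[...,2]>.15);v,u=np.nonzero(k)
q=plane(c,np.c_[u,v],.193);f=F(q);fi=np.polyfit(f[:,0],f[:,1],1);print('mark',len(u),u.mean(),v.mean(),f.mean(0),np.percentile(f,[3,97],axis=0).round(4).tolist(),'slope',fi)
k=near&(P[...,2]>.275)&(P[...,2]<.31);v,u=np.nonzero(k);q=plane(c,np.c_[u,v],.29);f=F(q)
(cx,cy),rad=cv2.minEnclosingCircle(np.c_[u,v].astype('f4'));print('knob',len(u),u.mean(),v.mean(),f.mean(0),(f.max(0)+f.min(0))/2,np.ptp(f,axis=0),F(plane(c,[[cx,cy]],.29)),rad)
k=((H<5)|(H>175))&(S>140)&(V>70)&near&(P[...,2]>.19);v,u=np.nonzero(k)
if len(u): print('red',len(u),u.mean(),v.mean(),F(P[k]).mean(0),np.percentile(P[k][:,2],[5,95]))
cv2.imwrite('pics/w5c.png',cv2.resize(cv2.imread('pics/w5.png')[60:260,150:400],None,fx=3,fy=3))
E
```

```text
21.45
mark 7553 333.4950350853965 330.59261220707003 [0.34604816 0.20280136] [[0.2236, -0.1148], [0.3829, 0.4615]] slope [ 0.65900044 -0.02524453]
knob 397 272.2065491183879 157.6624685138539 [0.06724039 0.09536522] [0.06764544 0.0951868 ] [0.02183918 0.02193211] [[0.06723229 0.09533344]] 11.349420547485352
red 17 271.47058823529414 115.29411764705883 [0.0484752  0.09060626] [0.21632089 0.58437609]
```

View pics/w5c.png

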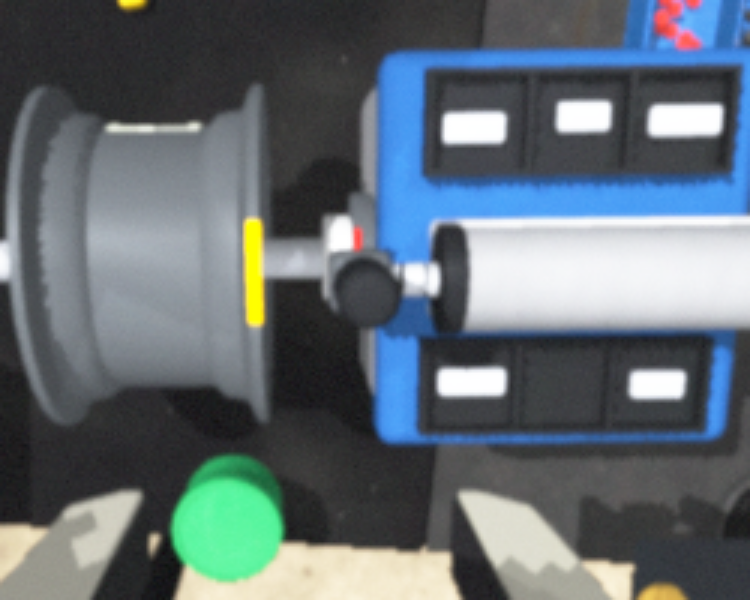

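The crop shows the axle level in the picture, so the yaw of 0.29 holds. The mark is at crop (253,272), the knob at (366,290) and red pointer paint at (357,240). I'll measure the mark, grip the knob and pull.

```bash
python3 - <<'E'
from h import *;from k import *
p,d,c=load('w5');h=cv2.cvtColor(p,cv2.COLOR_RGB2HSV).astype(int)
k=(h[...,0]>=20)&(h[...,0]<=33)&(h[...,1]>150);k[:120]=0;k[180:]=0;k[:,:220]=0;k[:,:]&=np.arange(512)<250
v,u=np.nonzero(k);f=(plane(c,np.c_[u,v],.193)[:,:2]-L)@np.c_[X,Y]
mk=(f.min(0)+f.max(0))/2;print('mark',len(u),mk,np.ptp(f,axis=0),f.mean(0))
K=np.array([.0672,.0953]);D=K[1]-f[:,1].mean();print('pull',D)
assert .04<D<.105
w=lambda a:L+a[0]*X+a[1]*Y
o=w(K);r=rot(LY-np.pi/2).as_rotvec();print(o,m.solve_ik([*o,.33],r))
m.set_gripper(.06);m.movep([*o,.36],r);m.movel([*o,.252],feed=.12);print(m.get_force())
m.set_gripper(0,45);print(m.get_time(),m.get_opening(),m.get_finger_force(),m.get_ee_pos())
e=w(K-[0,D]);m.movel([*e,.252],feed=.04);m.sleep(.5)
print(m.get_time(),m.get_opening(),m.get_finger_force(),np.array(m.get_ee_pos())[:2]-e,m.get_force())
shot('side','s6');shot('top','t6')
cv2.imwrite('pics/s6c.png',cv2.resize(cv2.imread('pics/s6.png')[150:250,180:290],None,fx=6,fy=6,interpolation=cv2.INTER_CUBIC)[:600])
E
```

```text
mark 188 [0.06845458 0.0530174 ] [0.04427898 0.00712473] [0.06915531 0.05283141]
pull 0.042468590791686356
[0.60084274 0.06163663] [-8.22636858e-02  3.13676375e-01  1.19388833e+00 -4.44089210e-16
  1.63402795e+00 -3.72263686e-01]
[-0.61801237 -0.24888629 -0.03297542]
24.8667 0.022087926095961462 44.99942150003335 [0.60213721 0.06199575 0.25214724]
26.575 0.022560939125498163 44.99950265191728 [0.00111879 0.00216129] [ 4.51314458  6.81867753 -0.80373945]
```

View pics/s6c.png

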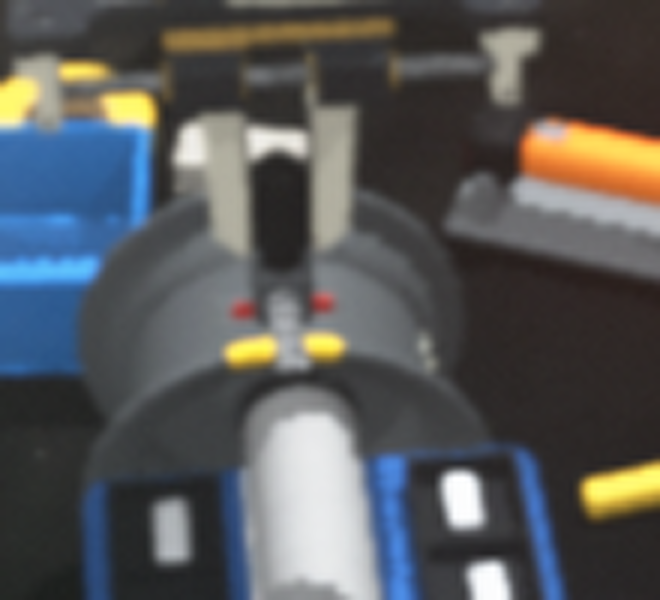

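The side view shows the fingers gripping the knob. The red pointer shoulders are at crop (243,310) and (322,302), and the mark ends are at (250,352) and (323,346) just below. The TCP ended about 1.8 mm short, so I'll cross-check in the side camera and then trim.

```bash
python3 - <<'E'
from h import *;from k import *
def feats(f):
    p,d,c=load(f);h=cv2.cvtColor(p,cv2.COLOR_RGB2HSV).astype(int);H,S,V=h[...,0],h[...,1],h[...,2]
    roi=np.zeros(H.shape,bool);roi[195:218,214:242]=1
    o=[]
    for k in(((H<6)|(H>174))&(S>110)&(V>60)&roi,(H>=18)&(H<=34)&(S>120)&(V>100)&roi):
        v,u=np.nonzero(k);L_=u<228;o.append(np.array([[u[L_].mean(),v[L_].mean()],[u[~L_].mean(),v[~L_].mean()]]));print(f,len(u),o[-1].round(2).tolist())
    return o,c
F=lambda q:((q[:,:2]-L)@np.c_[X,Y])
(r0,y0),c=feats('side0');(r1,y1),c=feats('s6')
print('mark Y, s0,s6',F(plane(c,y0,.193)).round(4).tolist(),F(plane(c,y1,.193)).round(4).tolist())
for z in(.215,.225,.235): print(z,'red Y',F(plane(c,r0,z)).round(4).tolist(),F(plane(c,r1,z)).round(4).tolist())
E
```

```text
side0 22 [[221.27, 212.73], [235.45, 211.45]]
side0 36 [[220.43, 208.61], [234.62, 207.62]]
s6 12 [[220.0, 201.5], [233.17, 200.17]]
s6 54 [[221.34, 208.62], [233.5, 207.5]]
mark Y, s0,s6 [[0.0861, 0.0565], [0.0519, 0.0566]] [[0.0839, 0.0568], [0.0545, 0.0559]]
0.215 red Y [[0.0855, 0.0949], [0.0526, 0.094]] [[0.0862, 0.0556], [0.0547, 0.0541]]
0.225 red Y [[0.0858, 0.1056], [0.0534, 0.1048]] [[0.0865, 0.0668], [0.0554, 0.0654]]
0.235 red Y [[0.0861, 0.1163], [0.0541, 0.1155]] [[0.0867, 0.0781], [0.0561, 0.0767]]
```

The side view gives about 40 mm of travel, while the wrist and top views put the mark 42 mm from home. I'll trim the missing 1.6 mm, relax the sideways load and check.

```bash
python3 - <<'E'
from h import *;from k import *
K=np.array([.0672,.0953]);e=L+(K[0]+.0017)*X+(K[1]-.0425-.0016)*Y
m.movel([*e,.252],feed=.02);m.sleep(.6)
g0=np.array([.60213721,.06199575]);p=np.array(m.get_ee_pos())
print('travel',-(p[:2]-g0)@Y,'side',(p[:2]-g0)@X,p[2],m.get_opening(),m.get_finger_force(),m.get_force(),m.get_time(),np.abs(m.get_joint_velocities()).max())
shot('side','s7')
for f in('side0','s6','s7'):
    q,d,c=load(f);r=q[195:220,214:244].astype(float);rd=np.clip(r[...,0]-1.2*np.maximum(r[...,1],r[...,2])-15,0,None)
    rd[r[...,1]>.6*r[...,0]]=0
    v,u=np.mgrid[195:220,214:244];uv=[[(rd*u).sum()/rd.sum(),(rd*v).sum()/rd.sum()]]
    print(f,uv,((plane(c,uv,.216)[:,:2]-L)@Y))
    h=cv2.cvtColor(q,cv2.COLOR_RGB2HSV);k=(h[...,0]>=5)&(h[...,0]<=30)&(h[...,1]>150);k[:,:255]=0;k[:,320:]=0;k[:160]=0;k[200:]=0;vv,uu=np.nonzero(k);print('scanner px',uu.mean(),vv.mean(),len(uu))
E
```

```text
travel 0.04228498371930157 side 0.00037211461968983395 0.2521221451247986 0.022201874242005842 45.00041306728235 [0.15563006 5.4756782  1.14028297] 27.5417 0.0011915102770265616
side0 [[np.float64(230.7703281027104), np.float64(211.74108416547784)]] [0.09493142]
scanner px 285.85227272727275 177.13920454545453 352
s6 [[np.float64(227.6048898279505), np.float64(200.57470570479927)]] [0.05526982]
scanner px 285.7542372881356 177.27966101694915 354
s7 [[np.float64(227.6300842358604), np.float64(199.9412755716005)]] [0.05300383]
scanner px 285.79886685552407 177.27478753541075 353
```

```bash
python3 -c "
from bench import manip as m
print(m.close_job())"
```

```text
the job is handed in; nothing more can be done
None
```

I handed the job in at about 27.5 s of the 61 s limit: the label was scanned, the scanner is back in its cradle, and the arm is held with its pointer over the mark to within about 1 mm by my measurements (42.3 mm travel, 45 N grip on the knob); `close_job` returned no verdict.

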